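# Reverse the vase row from drying rack to kiln rack

## Robot

A 7-joint arm with a two-finger parallel gripper is mounted at the origin on the work surface. World frame = base frame: x ahead of the robot, y to its left, z up, the work surface at z = 0. Lengths are in m, angles in rad, forces in N, time in s.
With the tool pointing down it reaches from about 0.35 to 0.9 m from the base axis. Payload 19.9 kg.
Tool frame: the origin (TCP) lies between the finger pads; the fingertips stand 19 mm ahead of it and the grasp point (between the pads) is the TCP; z points along the fingers, y is the line along which they close (so a half turn about z gives the same grasp; the last joint's range is limited). The gripper opens to 94 mm and grips with 3 to 60 N. Pads are 16 mm wide; open, the fingers measure 119 mm over their backs; the gripper's body (75 mm by 177 mm) begins 78 mm behind the grasp point.
Start: joints at [-1.27, 0.417, -0.01, 1.614, 0.005, 1.111, -0.053], TCP at [0.21, 0.589, 0.224] pointing down, gripper open.
Joint ranges: [-2.81, 2.81], [-0.39, 2.02], [-1.27, 1.25], [0.06, 2.57], [-1.19, 4.33], [0.19, 2], [-2.82, 2.82]. Speed limits (rad/s): [1.89, 1.89, 2.39, 2.39, 3.01, 3.01, 3.01].

## Interface

Orientations are given as a 3x3 rotation matrix whose columns are the frame's x, y, z axes.
In Python, from rig import robot gives the robot as it stands. Calls block until the motion is done:
- robot.move_ptp(position, orientation): joint-space move of the TCP to a pose.
- robot.move_linear(position, velocity=0.15, frame=None, threshold=None): straight line of the TCP; frame=None keeps the orientation; velocity is the mean speed in m/s. With threshold (N) it stops when the force on the tool has changed by that much, and returns True; else False.
- robot.goto_joints(angles): joint-space move.
- robot.gripper_to(opening): finger opening in m; the grip force is fixed at half the most; returns when the fingers have stopped.
- robot.pause(seconds).
- robot.ik(position, orientation): joint angles nearest the present ones, or None.
- robot.get_state(): the state.
- robot.grab_frame(name): name is "scene" or "top"; returns the picture (400x640x3 uint8, red, green, blue); there is no depth.
- robot.camera_info(name): a dict with "fx", "fy", "cx", "cy" (pixels), "rvec" (rotation vector, rad) and "tvec" (3), from world to camera coordinates, as OpenCV has them. Camera axes: x right, y down, z forward; pixel columns grow to the right and rows downward; lengths in m; the calibration is good to about 2 mm. A picture is of the moment at which its call begins. camera_info takes no time and is no camera call.
A pose or a line that the arm cannot do raises robot.PlanningError and nothing moves.
- robot.sign_off(): hands the job in; it is judged then, once.
The state is a dict: "time": time; "qpos": joint angles; "joint_vel": joint speeds; "effort": joint torques, N m; "ee_pos": TCP position; "tool_rot": TCP orientation; "force": force on the tool from outside, world axes, zero at the start; "moment": the same for the moment, N m; "opening": finger opening in m; "grasp_force": force on a finger pad.
Only numpy, scipy, OpenCV 4.12 (cv2) and the standard library are available. Lean on these libraries where they do the work, as an engineer would, in place of code of your own. Each camera call takes 0.05 s, during which the arm holds its last target. There are 200 camera calls.

## Task

Move the four glazed vases from the light wooden drying rack to the empty grey kiln rack in reverse order: the vase that starts nearest the drying rack's red end block goes on the seat farthest from the kiln rack's red end block, the next one on the next seat, and so on, so that the vase that starts farthest from red ends nearest red. Set each one down upright in the middle of its seat disc and let go; do not drop any vase or tip it over.

Things in the scene. Friction and masses are not known exactly. Their poses are not given: they have to be found in the camera images.
- vase_blue_mid (a point): Cobalt blue bottle vase with a narrow neck: body 40 mm across from 6 to 54 mm above its foot, 84 mm tall, about 0.11 to 0.22 kg, round and loose, standing on the tile of its own colour. The point is on its axis, half-way up (42 mm above its foot); z is up its axis.
- vase_green_mid (a point): Green vase with a waisted neck and flared mouth: body 42 mm across from 12 to 52 mm above its foot, 76 mm tall, about 0.11 to 0.22 kg, round and loose, standing on the tile of its own colour. The point is on its axis, half-way up (38 mm above its foot); z is up its axis.
- vase_yellow_mid (a point): Yellow lidded pot with a small knob on top: body 40 mm across from 6 to 52 mm above its foot, 72 mm tall, about 0.11 to 0.22 kg, round and loose, standing on the tile of its own colour. The point is on its axis, half-way up (36 mm above its foot); z is up its axis.
- vase_white_mid (a point): White straight beaker: 40 mm across from 8 mm above its foot to the top, 70 mm tall, about 0.11 to 0.22 kg, round and loose, standing on the tile of its own colour. The point is on its axis, half-way up (35 mm above its foot); z is up its axis.
- tile_blue: Fixed round blue glaze tile, 56 mm across, 8 mm thick, in one bay of the light wooden drying rack; the blue vase stands on it at the start, so the tiles keep the record of the original order. Origin at the centre of its underside (18 mm above the table); the vase's foot is 8 mm higher. Neighbouring tiles are 75 mm apart along the rack, and the tile's y axis runs along the rack.
- tile_green: Fixed round green glaze tile, 56 mm across, 8 mm thick, in one bay of the light wooden drying rack; the green vase stands on it at the start, so the tiles keep the record of the original order. Origin at the centre of its underside (18 mm above the table); the vase's foot is 8 mm higher. Neighbouring tiles are 75 mm apart along the rack, and the tile's y axis runs along the rack.
- tile_yellow: Fixed round yellow glaze tile, 56 mm across, 8 mm thick, in one bay of the light wooden drying rack; the yellow vase stands on it at the start, so the tiles keep the record of the original order. Origin at the centre of its underside (18 mm above the table); the vase's foot is 8 mm higher. Neighbouring tiles are 75 mm apart along the rack, and the tile's y axis runs along the rack.
- tile_white: Fixed round white glaze tile, 56 mm across, 8 mm thick, in one bay of the light wooden drying rack; the white vase stands on it at the start, so the tiles keep the record of the original order. Origin at the centre of its underside (18 mm above the table); the vase's foot is 8 mm higher. Neighbouring tiles are 75 mm apart along the rack, and the tile's y axis runs along the rack.
- red_end: Fixed red end block on the drying rack, 60 x 24 x 22 mm, at one end or the other of the row (a brown wooden block is at the opposite end). Origin at the centre of its underside. It is in line with the tiles: the nearest tile's centre is 52.5 mm away, the next ones 127.5, 202.5 and 277.5 mm.
- kiln_rack: Fixed grey rack, 90 (x) x 360 (y) x 18 mm. Origin: centre of underside, on the table. Four flat dark seat discs (painted, not holes) 56 mm across, surface at z = 18 mm, at x = 0, y = +112.5, +37.5, -37.5, -112.5 mm, parted by battens 6 mm thick, 10 mm high. Red end block (60 x 24 mm, top at z = 40 mm) at y = +165 mm, bare metal block at y = -165 mm. Turned, on either side.
There are look-alikes about, which are no part of the job. What is shaped like the part that bears vase_green_mid but pink is not meant.

How it is judged:
At the end, for the whole second after the job is handed in: All four vases stand on the kiln rack in the reverse order of the drying rack (counted from the red end blocks), each within 14 mm of its seat's centre along and across the rack, within 6 mm of standing height, upright within 0.1 rad, released and at rest (under 0.02 m/s) (((horizontal distance between tile_blue and red_end between 0.02 and 0.09 m and y of vase_blue_mid in the frame of kiln_rack between -0.1265 and -0.0985 m) or (horizontal distance between tile_blue and red_end between 0.09 and 0.165 m and y of vase_blue_mid in the frame of kiln_rack between -0.0515 and -0.0235 m) or (horizontal distance between tile_blue and red_end between 0.165 and 0.24 m and y of vase_blue_mid in the frame of kiln_rack between 0.0235 and 0.0515 m) or (horizontal distance between tile_blue and red_end between 0.24 and 0.32 m and y of vase_blue_mid in the frame of kiln_rack between 0.0985 and 0.1265 m)) and x of vase_blue_mid in the frame of kiln_rack between -0.014 and 0.014 m and z of vase_blue_mid in the frame of kiln_rack between 0.054 and 0.066 m and angle between each of vase_blue_mid, vase_green_mid, vase_yellow_mid, vase_white_mid's own z axis and vertical below 0.1 rad and linear speed of each of vase_blue, vase_green, vase_yellow, vase_white below 0.02 m/s and ((horizontal distance between tile_green and red_end between 0.02 and 0.09 m and y of vase_green_mid in the frame of kiln_rack between -0.1265 and -0.0985 m) or (horizontal distance between tile_green and red_end between 0.09 and 0.165 m and y of vase_green_mid in the frame of kiln_rack between -0.0515 and -0.0235 m) or (horizontal distance between tile_green and red_end between 0.165 and 0.24 m and y of vase_green_mid in the frame of kiln_rack between 0.0235 and 0.0515 m) or (horizontal distance between tile_green and red_end between 0.24 and 0.32 m and y of vase_green_mid in the frame of kiln_rack between 0.0985 and 0.1265 m)) and x of vase_green_mid in the frame of kiln_rack between -0.014 and 0.014 m and z of vase_green_mid in the frame of kiln_rack between 0.05 and 0.062 m and ((horizontal distance between tile_yellow and red_end between 0.02 and 0.09 m and y of vase_yellow_mid in the frame of kiln_rack between -0.1265 and -0.0985 m) or (horizontal distance between tile_yellow and red_end between 0.09 and 0.165 m and y of vase_yellow_mid in the frame of kiln_rack between -0.0515 and -0.0235 m) or (horizontal distance between tile_yellow and red_end between 0.165 and 0.24 m and y of vase_yellow_mid in the frame of kiln_rack between 0.0235 and 0.0515 m) or (horizontal distance between tile_yellow and red_end between 0.24 and 0.32 m and y of vase_yellow_mid in the frame of kiln_rack between 0.0985 and 0.1265 m)) and x of vase_yellow_mid in the frame of kiln_rack between -0.014 and 0.014 m and z of vase_yellow_mid in the frame of kiln_rack between 0.048 and 0.06 m and ((horizontal distance between tile_white and red_end between 0.02 and 0.09 m and y of vase_white_mid in the frame of kiln_rack between -0.1265 and -0.0985 m) or (horizontal distance between tile_white and red_end between 0.09 and 0.165 m and y of vase_white_mid in the frame of kiln_rack between -0.0515 and -0.0235 m) or (horizontal distance between tile_white and red_end between 0.165 and 0.24 m and y of vase_white_mid in the frame of kiln_rack between 0.0235 and 0.0515 m) or (horizontal distance between tile_white and red_end between 0.24 and 0.32 m and y of vase_white_mid in the frame of kiln_rack between 0.0985 and 0.1265 m)) and x of vase_white_mid in the frame of kiln_rack between -0.014 and 0.014 m and z of vase_white_mid in the frame of kiln_rack between 0.047 and 0.059 m); the robot touches nothing.
It fails at once if a vase is tipped by more than 0.8 rad (angle between any of vase_blue_mid, vase_green_mid, vase_yellow_mid, vase_white_mid's own z axis and vertical above 0.8 rad).
It fails at once if a vase falls freely, touching nothing, with its foot more than 20 mm above the tile tops (46 mm above the table) ((contact force between vase_blue and anything else below 0.001 N and height (world z) of vase_blue_mid above 0.088 m) or (contact force between vase_green and anything else below 0.001 N and height (world z) of vase_green_mid above 0.084 m) or (contact force between vase_yellow and anything else below 0.001 N and height (world z) of vase_yellow_mid above 0.082 m) or (contact force between vase_white and anything else below 0.001 N and height (world z) of vase_white_mid above 0.081 m)).
It also fails if it takes over 128 s, if anything falls off the work surface, if the arm or the gripper's body presses on something with over 40 N, if the wrist force passes 120 N, or if a joint passes its speed limit or range.

## Working session

There is one attempt and no reset: what is moved stays moved. The work goes in short steps, each a Python script; the robot and the scene stay as the last script left them, time stands still between calls to the robot, and variables do not carry over. Pictures are saved under pics/ and viewed, at most 14 in all, crops included, and the job is handed in when it is done.

```bash
mkdir -p pics; ls
python3 - <<'E'
from rig import robot
import cv2
for n in("scene","top"):
    f=robot.grab_frame(n); cv2.imwrite(f"pics/{n}0.png",f[:,:,::-1]); print(robot.camera_info(n))
print(robot.get_state())
E
```

```text
pics
{'fx': 363.36377732089875, 'fy': 363.36377732089875, 'cx': 316.5960461805993, 'cy': 197.17904360559106, 'rvec': array([ 2.18852645,  0.70157852, -0.29800749]), 'tvec': array([-0.40149333, -0.12699952,  1.18890727])}
{'fx': 393.4198824181095, 'fy': 393.4198824181095, 'cx': 319.58809053598316, 'cy': 193.14224122804237, 'rvec': array([ 2.23203817, -1.95454303,  0.22915676]), 'tvec': array([-0.06790952,  0.51451006,  1.1468258 ])}
{'time': 0.1, 'qpos': array([-1.26951267,  0.41786996, -0.01032409,  1.61406902,  0.00470263,
        1.11071393, -0.05301702]), 'joint_vel': array([-0.00077486, -0.00031148, -0.00095312, -0.00097906,  0.00098891,
       -0.00079945, -0.00173013]), 'effort': array([ 6.31761832e-04, -8.52582192e+01,  6.39766362e-01, -4.26696646e+01,
       -4.89457813e-02,  1.64732739e-02,  3.45368278e-05]), 'ee_pos': array([0.20996505, 0.58835775, 0.2239343 ]), 'tool_rot': array([[-9.41826486e-01,  3.36099383e-01, -2.75092620e-04],
       [ 3.36099487e-01,  9.41825959e-01, -9.99188608e-04],
       [-7.67373041e-05, -1.03352078e-03, -9.99999463e-01]]), 'force': array([0.57171386, 0.82796634, 0.29065778]), 'moment': array([-0.0064485 , -0.03741134, -0.02976418]), 'grasp_force': 0.0, 'opening': 0.09406187959075377}
```

View pics/scene0.png

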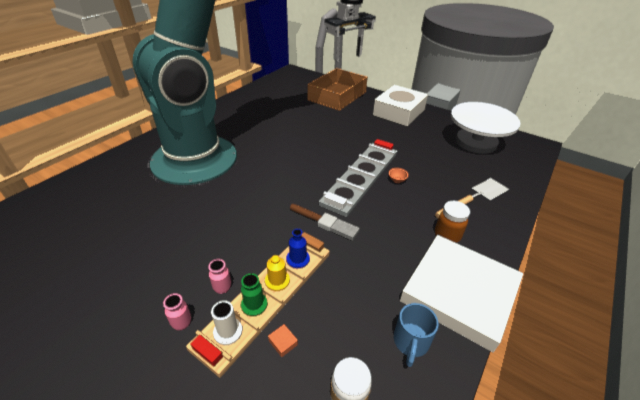

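View pics/top0.png

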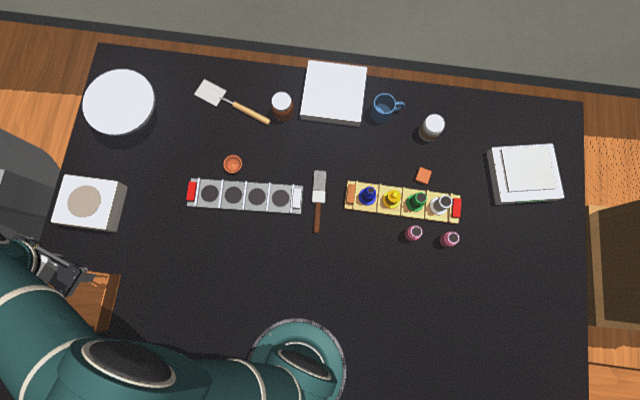

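The drying rack's red block is at top (456,208), with the vases running white (441,204), green (418,202), yellow (393,198), blue (368,195). The kiln rack's red block is at (192,191), with seats at (209..281, 194..198). The two pink vases at (414,232) and (450,239) are decoys. The green one at (418,202), on the green tile, is the one meant. I'll enlarge both racks to confirm.

Run:
```python
import cv2
f=cv2.imread("pics/top0.png")
a=cv2.resize(f[165:255,335:475],None,fx=5.5,fy=5.5,interpolation=cv2.INTER_CUBIC); cv2.imwrite("pics/c1.png",a)
a=cv2.resize(f[165:225,180:310],None,fx=6,fy=6,interpolation=cv2.INTER_CUBIC); cv2.imwrite("pics/c2.png",a)
```

```text
(no output)
```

View pics/c1.png

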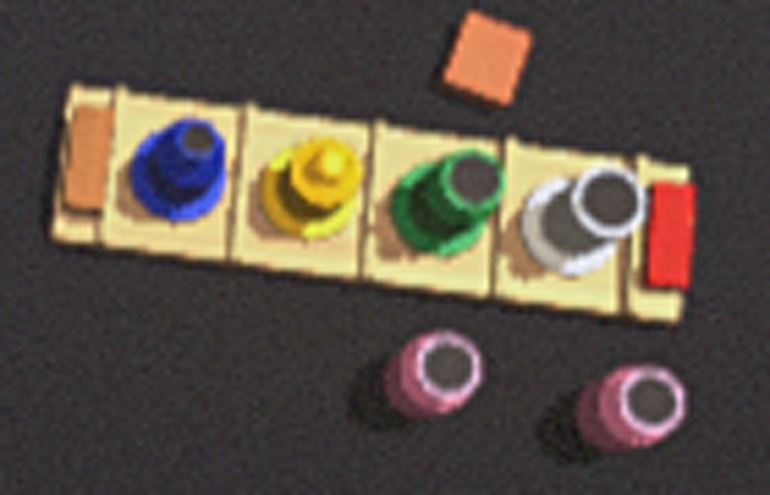

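View pics/c2.png

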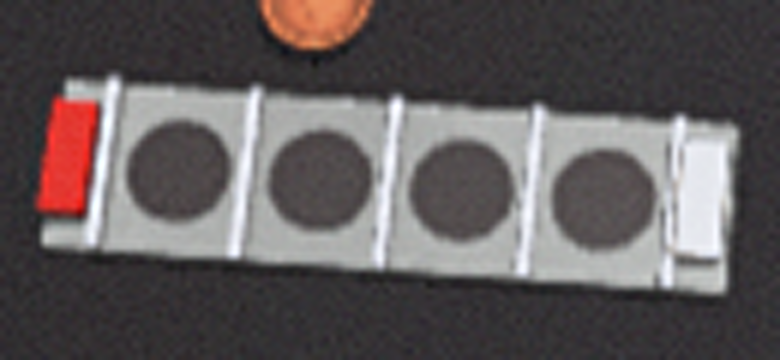

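Confirmed: from red the order is white, green, yellow, blue, and the pink vases are off the rack. The crop positions now go through the calibration.

```bash
cat > h.py <<'E'
import numpy as np, cv2
from rig import robot
def px2w(cam,uv,z):
    c=robot.camera_info(cam); R=cv2.Rodrigues(np.array(c["rvec"]))[0]; t=np.array(c["tvec"])
    d=R.T@np.array([(uv[0]-c["cx"])/c["fx"],(uv[1]-c["cy"])/c["fy"],1]); o=-R.T@t
    return (o+d*(z-o[2])/d[2])
seats=[px2w("top",(x/6+179.6,y/6+164.6),.018)[:2] for x,y in((178,170),(321,181),(462,190),(604,199))] # red first
vases=[px2w("top",(x/5.5+334.6,y/5.5+164.6),z)[:2] for x,y,z in((609,202,.096),(477,178,.102),(328,158,.098),(199,138,.110))] # red first
def fit(p):  # line, 75 mm pitch
    p=np.array(p); m=p.mean(0); k=np.arange(4)-1.5
    d=(k[:,None]*(p-m)).sum(0); d/=np.linalg.norm(d)
    return m+.075*k[:,None]*d, d
S,ds=fit(seats); V,dv=fit(vases)
def rot(d,ref):  # tool down, y across row; sign nearest ref
    y=np.array([-d[1],d[0],0.]); 
    if y@ref<0:y=-y
    z=np.array([0,0,-1.]); return np.column_stack([np.cross(y,z),y,z])
E
python3 - <<'E'
from h import *
np.set_printoptions(precision=4,suppress=True)
print(np.array(seats));print(S-seats,ds);print(np.array(vases));print(V-vases,dv)
for p in((400,385),(600,425)): print(px2w("top",(p[0]/5.5+334.6,p[1]/5.5+164.6),0))
for s in(1,-1):
  for P,d in((V,dv),(S,ds)):
    for p in P: 
      for z in(.05,.26): print(s,z,robot.ik([*p,z],rot(d,np.array([s,0,0]))))
E
```

```text
[[0.4826 0.3477]
 [0.4868 0.272 ]
 [0.4918 0.1976]
 [0.4969 0.1227]]
[[-0.0003 -0.0004]
 [ 0.0004  0.0004]
 [ 0.0001 -0.    ]
 [-0.0002  0.    ]] [ 0.0639 -0.998 ]
[[ 0.5352 -0.3723]
 [ 0.5374 -0.2994]
 [ 0.5388 -0.2198]
 [ 0.5375 -0.1484]]
[[ 0.0008 -0.0002]
 [-0.0006  0.0019]
 [-0.0011 -0.0027]
 [ 0.001   0.0009]] [0.0112 0.9999]
[ 0.4364 -0.2891  0.    ]
[ 0.4287 -0.4041  0.    ]
1 0.05 [ 0.0486  0.8043  0.7539  1.6785 -0.6617  0.9315  1.0497]
1 0.26 [-0.0201  0.5701  0.8686  1.5198 -0.4475  1.2606  0.8971]
1 0.05 [-0.2189  0.8712  0.9906  1.7883 -0.8715  0.9902  1.1243]
1 0.26 [-0.2019  0.5067  0.9258  1.6255 -0.4249  1.2248  0.7994]
1 0.05 [-0.3475  0.807   0.964   1.871  -0.8333  0.9298  1.007 ]
1 0.26 [-0.4097  0.4684  1.0143  1.7079 -0.4231  1.2045  0.7011]
1 0.05 [-0.3629  0.6647  0.7586  1.9272 -0.6304  0.8035  0.7357]
1 0.26 [-0.5174  0.3786  0.933   1.7642 -0.3291  1.1651  0.5028]
1 0.05 [-0.8842  0.5942  0.2733  1.8236 -0.2227  0.7536 -0.4284]
1 0.26 [-0.9434  0.3432  0.3419  1.6623 -0.1235  1.1574 -0.5063]
1 0.05 [-0.8294  0.5514  0.3356  1.9178 -0.2661  0.7154 -0.2738]
[... 681 characters left out ...]
 1.0859  1.7088 -0.4704  1.2209 -2.3994]
-1 0.05 [-0.5556  0.8512  1.0787  1.9323 -0.9335  0.9698 -2.1681]
-1 0.26 [-0.6118  0.4415  1.0872  1.7664 -0.4195  1.1911 -2.5562]
-1 0.05 [-0.471   0.5936 -0.2677  1.8085  0.2147  0.7677  2.3554]
-1 0.26 [-0.5266  0.3386 -0.1897  1.6474  0.0683  1.1621  2.4727]
-1 0.05 [-0.3805  0.5394 -0.2324  1.902   0.1803  0.7203  2.4885]
-1 0.26 [-0.4742  0.2682 -0.1095  1.7389  0.0319  1.1362  2.6123]
-1 0.05 [-0.2906  0.4968 -0.1833  1.9728  0.138   0.6838  2.6461]
-1 0.26 [-0.4342  0.2139 -0.0067  1.8079  0.0016  1.1198  2.7641]
-1 0.05 [ 0.5295  0.7618 -1.0874  1.9971  0.86    0.9382  2.19  ]
-1 0.26 [ 0.5928  0.3412 -1.0816  1.8244  0.3263  1.1716  2.611 ]
```

```bash
cat >> h.py <<'E'
UP=.24; X=np.array([1.,0,0])
def lin(p,z,v,R=None,th=None): return robot.move_linear([p[0],p[1],z],velocity=v,frame=R,threshold=th)
def pick(i,h):
    p=V[i]; R=rot(dv,X)
    robot.move_ptp([*p,UP],R); robot.gripper_to(.075)
    print("down hit",lin(p,.026+h,.12,None,12))
    robot.gripper_to(0.0); s=robot.get_state(); print("grip",s["opening"],s["grasp_force"],s["ee_pos"])
    lin(p,UP,.15); s=robot.get_state(); print("lifted",s["opening"],s["grasp_force"],s["time"])
def place(i,h):
    q=S[3-i]; R=rot(ds,X)
    lin(q,UP,.25,R); lin(q,.018+h+.008,.15)
    print("touch",lin(q,.018+h-.002,.02,None,5), robot.get_state()["ee_pos"])
    robot.gripper_to(.075); lin(q,UP,.2); print(robot.get_state()["time"])
def snap(n):
    for c in("top","scene"): cv2.imwrite(f"pics/{c}_{n}.png",robot.grab_frame(c)[:,:,::-1])
E
python3 - <<'E'
from h import *
pick(0,.034); snap("p0")
a=cv2.imread("pics/scene_p0.png")[150:400,100:440]; b=cv2.imread("pics/top_p0.png")[130:260,310:487]
cv2.imwrite("pics/m1.png",np.hstack([a[:, :],cv2.resize(b,(340,250))]))
E
```

```text
down hit False
grip 0.03967310150672049 29.999889645259827 [ 0.53614938 -0.37247847  0.06011028]
lifted 0.03955632660332797 29.999068918987177 7.7917
```

View pics/m1.png

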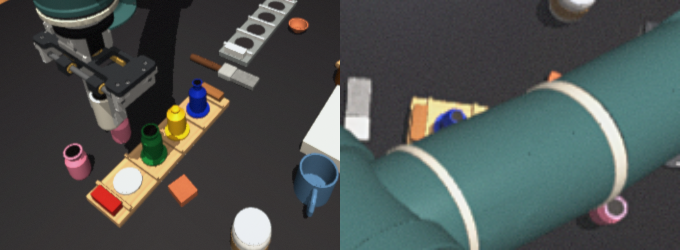

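The white vase is held upright (crop 100,110), its bare tile is at (127,180), and the other vases haven't moved. Next I'll place it, then pick up green.

Run:
```python
from h import *
place(0,.034); pick(1,.032); snap("p1")
a=cv2.imread("pics/scene_p1.png")[100:360,130:450]
cv2.imwrite("pics/m2.png",cv2.resize(a,None,fx=2,fy=2))
```

```text
touch True [0.49684994 0.12290661 0.05169853]
13.6333
down hit False
grip 0.041583178821988566 30.000179522903636 [ 0.53692246 -0.29745297  0.05806177]
lifted 0.04115092563128711 29.999538261035923 19.0583
```

View pics/m2.png

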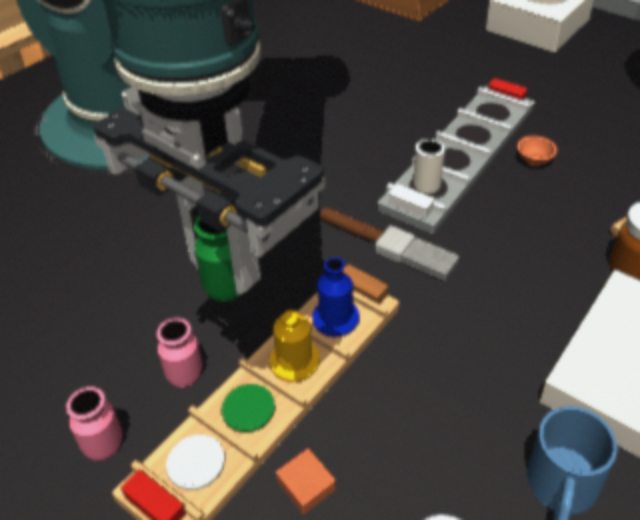

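White stands upright on the seat farthest from red (crop 428,165), and green is held upright (218,260). I'll carry on with the rest.

Run:
```python
from h import *
place(1,.032); pick(2,.030); place(2,.030); pick(3,.031); place(3,.031)
robot.move_ptp([.5,-.3,.3],rot(dv,X)); snap("end"); print(robot.get_state()["time"])
b=cv2.imread("pics/top_end.png")[155:225,175:315]; a=cv2.imread("pics/scene_end.png")[120:230,300:440]
cv2.imwrite("pics/m3.png",np.vstack([cv2.resize(b,None,fx=4,fy=4,interpolation=2),cv2.resize(a,None,fx=4,fy=4,interpolation=2)[:310]]))
```

```text
touch True [0.49203569 0.19776431 0.04985737]
24.9
down hit False
grip 0.03956734567061168 30.00018746311298 [ 0.53767977 -0.2224853   0.05604325]
lifted 0.03931339218530644 29.99965210688515 30.375
touch True [0.48716824 0.27262567 0.04785771]
36.1583
down hit False
grip 0.03951702427564261 30.000252082681982 [ 0.53849969 -0.14747943  0.05703371]
lifted 0.0396990040157917 29.999638584067725 41.6167
touch True [0.48238285 0.3474539  0.04890459]
47.3833
49.8
```

View pics/m3.png

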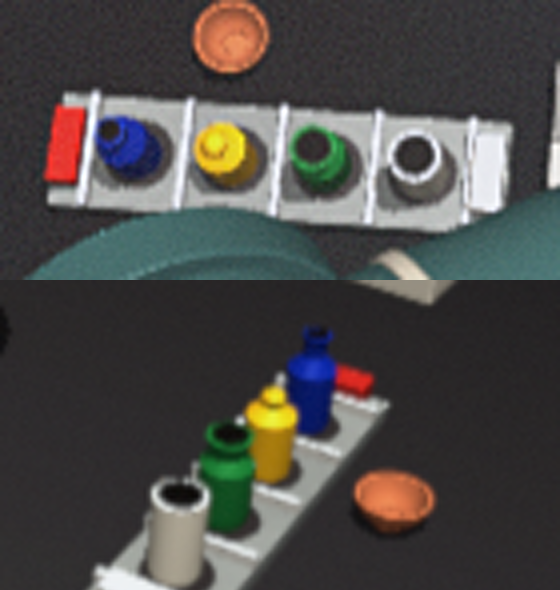

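All four are upright, in the order blue (128,145), yellow (222,155), green (318,157), white (418,165), counted from red. Before handing in, I'll check the offsets numerically from the vase tops.

Run:
```python
from h import *
n=np.array([-ds[1],ds[0]]); ok=True
for i,(x,y,z) in enumerate([(107,131,.102),(213,146,.09),(315,145,.094),(414,154,.088)]):
    e=px2w("top",(x/4+174.6,y/4+154.6),z)[:2]-S[i]; e=np.array([e@ds,e@n]); print((e*1000).round(1)); ok&=abs(e).max()<.009
if ok: robot.sign_off(); print("signed off")
```

```text
[-1.1 -2.2]
[ 0.3 -5.5]
[ 1.7 -0.4]
[ 0.  -0.8]
the job is handed in; nothing more can be done
signed off
```

All four vases stand upright on the kiln rack in reverse order (blue, yellow, green, white from the red end), each measured within about 6 mm of its seat centre, and I handed the job in at about 50 s of the 128 s allowed; no verdict was returned.

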